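Level the stage plate with its two foot screws

TASK

Take the bubble level out of its holder, lay it down on its base on the bench, let go and take it again from above, then set it gently and flat (never edge first) inside the square engraved on the middle of the stage plate, vials up. Then turn the two foot-screw knobs of the plate until both bubbles of the level rest midway between the lines of their vials. Leave the level on the plate, let go of everything, and leave the other things on the bench where they are.

Things in the scene. Friction and masses are not known exactly. Their poses are not given: they have to be found in the camera images.
- level: bubble level: aluminium block 70 (x) x 50 (y) x 26 (z) mm, 0.3 kg, two tube vials at right angles in its top face; origin at the centre of its base face, z out of the vial face. It starts standing on a 50 x 26 mm end in the holder, x axis pointing straight down, vials towards the holder's wall. Stood on its lower base edge and leaned base-down over 21 degrees, it tips onto its base by itself.
- vial_x (a point): centre of the black window (42 x 12 mm) of the vial along the level's x, at (-8, -13, 27.5) mm from the level's origin; two cross lines stand 9 mm either side of it
- vial_y (a point): centre of the like window of the vial along the level's y, at (24, 0, 27.5) mm from the level's origin
- bubble_in_x (a point): centre of the bubble in vial_x: white, 10 mm long, 8 mm wide. It slides along the level's x only, towards the side that is high: 1 mm off the vial's centre for each 0.001 rad of tilt along that axis, up to its stop 11 mm off. It takes about 2 s to settle.
- bubble_in_y (a point): centre of the bubble in vial_y, which slides along the level's y in the same way
- holder: grey fixed holder for the level; origin under its centre. Floor plate 56 (x) x 84 (y) mm, 6 mm thick; wall 84 mm wide across y, its face at x = +17 mm, its top 66 mm above the bench; lip at x = -19 mm, 17 mm high. The level stands between lip and wall, its top end 76 mm above the bench, its two 70 x 26 mm side faces (50 mm apart, along the holder's y) free to be grasped from above.
- plate_mark (a point): centre of the top face of the stage's aluminium tilting plate, 210 x 210 x 10 mm, 50 mm above the bench; x and y along the plate's edges. An 84 mm square is engraved round it. The plate tilts on a pivot under its centre. Two foot screws stand through it. Under it lies a fixed base of 210 x 210 mm. The bench between the stage and the holder is clear, over 130 mm wide.
- screw_a_knob (a point): foot screw A: ribbed round steel knob, 34 mm diameter, 26 mm tall, upright axis, top face 36 mm above the plate; this point is on its axis, 25 mm above the plate. It stands at (-88, 0) mm on the plate from plate_mark and tilts the plate along its x only. The knob itself does not rise or sink.
- screw_b_knob (a point): foot screw B: the same knob at (0, -88) mm; tilts the plate along its y only. Turning a screw clockwise seen from above raises the plate at that screw, by 0.012 rad of plate tilt per radian of turn; counterclockwise lowers it. Each starts about 0.8 to 1.8 rad off level, A too low, B too high. Screws stay where they are left; turning takes about 0.1 N m. The plate gives a little under a push.
- sensor_1: bystander: round metal sensor, 38 mm diameter, 13 mm tall; leave alone
- tape_kapton: bystander: roll of tape lying flat, 60 mm diameter, 12 mm tall; leave alone
- roller_weight: bystander: black roller on a block, 50 x 65 x 64 mm; leave alone
- pliers: bystander: pliers lying flat, 129 x 50 x 12 mm; leave alone

How it is judged:
By the outcome, as a careful person would: the job done as asked, in the order asked, and still so for the second after the job is handed in, with the robot touching nothing.
It also fails if it takes over 72 s, if anything falls off the work surface, if the arm or the gripper's body presses on something with over 40 N, if the wrist force passes 120 N, or if a joint passes its speed limit or range.

ROBOT

A 6-joint arm with a two-finger parallel gripper is mounted at the origin on the work surface; the furniture and walls round the work are solid. World frame = base frame: x ahead of the robot, y to its left, z up, the work surface at z = 0. Lengths are in m, angles in rad, forces in N, time in s.
With the tool pointing down it reaches from about 0.425 to 0.95 m from the base axis. Payload 14.7 kg.
Tool frame: the origin (TCP) lies at the very end of the fingers, on their centre line; the grasp point (between the pads) lies 19 mm behind it (arm.pinch_z is the z of the grasp point in the tool frame, in m); z points along the fingers, y is the line along which they close (so a half turn about z gives the same grasp; the last joint's range is limited). The gripper opens to 85 mm and grips with 20 to 120 N. Pads are 22 mm wide; open, the fingers measure 114 mm over their backs; the gripper's body (76 mm by 85 mm) begins 54 mm behind the grasp point. The pads swing forward as they close: fully open they stand 13 mm farther back than shut.
Start: joints at [-1.39, 0.48, 1.596, -0, 1.065, -0.047], TCP at [0.147, -0.633, 0.231] pointing down, gripper open.
Joint ranges: [-2.75, 2.75], [-0.82, 2.05], [0.23, 2.67], [-1.56, 4.7], [0.09, 2.69], [-2.92, 2.92]. Speed limits (rad/s): [1.89, 1.89, 2.39, 3.01, 3.01, 3.01].

INTERFACE

Orientations are given as a unit quaternion [x, y, z, w].
In Python, from plant import arm, viewer gives the robot as it stands. The module is installed in compiled form; this text tells all that it offers. Calls block until the motion is done:
- arm.move_to(position, orientation): joint-space move of the TCP to a pose.
- arm.line_to(position, frame=None, vel=0.15, force_limit=None): straight line of the TCP; frame=None keeps the orientation; vel is the mean speed in m/s. With force_limit (N) it stops when the force on the tool has changed by that much, and returns True; else False.
- arm.goto_joints(angles): joint-space move.
- arm.gripper_open() and arm.gripper_close(grip_force=None): open the fingers fully, or close them until they stop; grip_force is the grip in N (None keeps the last).
- arm.dwell(seconds).
- arm.ik(position, orientation): joint angles nearest the present ones, or None.
- arm.state(): the state.
- viewer.get_image(name): name is "scene" or "top" or "wrist"; returns a dict with "image" (480x640x3 uint8, red, green, blue), "depth" (480x640 float32, m along the optical axis (not along the pixel's ray), 0 where there is no reading), "fx", "fy", "cx", "cy" (pixels), "cam_to_world" (4x4, takes a point from camera to world coordinates); the wrist camera has in their place "hand_eye" (4x4, takes a point from camera to tool coordinates, whose origin is the TCP and whose axes are the flange's). Camera axes: x right, y down, z forward; pixel columns grow to the right and rows downward; lengths in m; the calibration is good to about 2 mm. The wrist camera is an equidistant fisheye: a pixel r from the principal point sees the ray r / f radians off the axis. A picture is of the moment at which its call begins: read the wrist's pose just before it.
A pose or a line that the arm cannot do raises arm.MotionError and nothing moves.
- arm.sign_off(): hands the job in; it is judged then, once.
The state is a dict: "time": time; "q": joint angles; "qvel": joint speeds; "tau": joint torques, N m; "ee_pos": TCP position; "ee_rot": TCP orientation; "ft_force": force on the tool from outside, world axes, zero at the start; "moment": the same for the moment, N m; "gripper_width": opening from 0.0 (shut) to 1.0 (fully open); "grip_force": force on a finger pad.
Only numpy, scipy, OpenCV 4.12 (cv2) and the standard library are available. Lean on these libraries where they do the work, as an engineer would, in place of code of your own. Each camera call takes 0.05 s, during which the arm holds its last target. There are 200 camera calls.

## Working session

There is one attempt and no reset: what is moved stays moved. The work goes in short steps, each a Python script; the robot and the scene stay as the last script left them, time stands still between calls to the robot, and variables do not carry over. Pictures are saved under pics/ and viewed, at most 13 in all, crops included, and the job is handed in when it is done.

```bash
mkdir -p pics; ls; python3 - <<'E'
from plant import arm, viewer
import cv2, numpy as np, pickle
D={}
for n in ["scene","top","wrist"]:
    d=viewer.get_image(n); D[n]=d
    print(n,[round(float(d[k]),2) for k in("fx","fy","cx","cy")]); print(np.round(d.get("cam_to_world",d.get("hand_eye")),4))
pickle.dump(D,open("im0.pkl","wb"))
cv2.imwrite("pics/top0.png",D["top"]["image"][...,::-1])
cv2.imwrite("pics/scene0.png",D["scene"]["image"][...,::-1])
s=arm.state(); print(s); print(arm.pinch_z)
E
```

```text
pics
scene [597.24, 597.24, 318.71, 241.79]
[[ 0.5398 -0.3229  0.7774 -0.4335]
 [-0.8414 -0.2336  0.4872 -0.6199]
 [ 0.0243 -0.9172 -0.3978  0.5783]
 [ 0.      0.      0.      1.    ]]
top [551.2, 551.2, 320.51, 243.41]
[[-0.0099 -0.9951  0.0986  0.4119]
 [-0.9999  0.0094 -0.006  -0.0018]
 [ 0.005  -0.0986 -0.9951  1.4753]
 [ 0.      0.      0.      1.    ]]
wrist [371.65, 371.65, 319.43, 239.22]
[[ 3.000e-04 -9.579e-01 -2.870e-01  7.360e-02]
 [ 1.000e+00  1.000e-04  5.000e-04 -1.100e-03]
 [-4.000e-04 -2.870e-01  9.579e-01 -1.421e-01]
 [ 0.000e+00  0.000e+00  0.000e+00  1.000e+00]]
{'time': 0.15, 'q': array([-1.38959743e+00,  4.80678879e-01,  1.59672978e+00,  3.54121960e-05,
        1.06510265e+00, -4.65723584e-02]), 'qvel': array([-0.00096878, -0.0021359 , -0.00284343, -0.00132594, -0.00050429,
        0.0013193 ]), 'tau': array([ 2.39857818e-04, -9.51154160e+01, -4.30458498e+01, -1.04970179e-04,
        8.14392348e-03, -6.12778308e-05]), 'ee_pos': array([ 0.14676731, -0.6328929 ,  0.23082536]), 'ee_rot': array([ 9.93522909e-01,  1.13631063e-01, -1.54446150e-05, -4.59330248e-04]), 'ft_force': array([ 0.08733866,  0.15149492, -0.39552334]), 'moment': array([-0.01335882,  0.01319008, -0.01399664]), 'grip_force': 0.0, 'gripper_width': 1.0040686453244079}
-0.0187
```

View pics/top0.png

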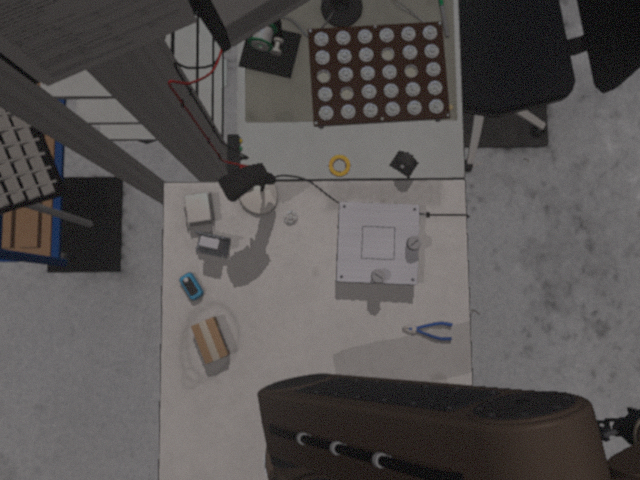

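View pics/scene0.png

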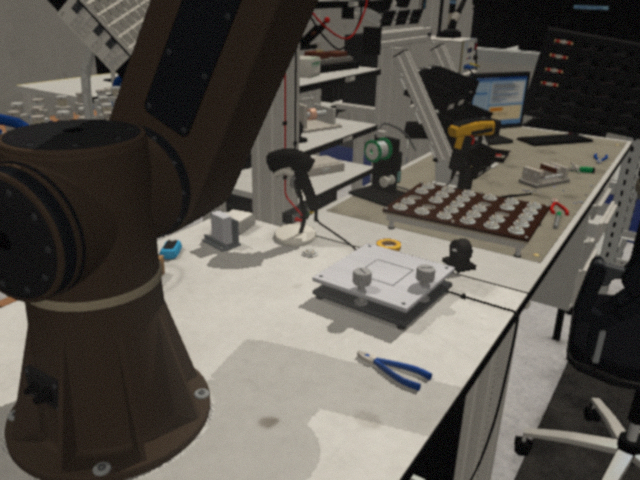

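The top view shows the stage at about (378,243), knob A at (378,276) and knob B at (414,243). The holder with the level is probably at about (212,244), with the pliers at (430,330). The scene view shows the holder at (225,235). Next I'll zoom in and compute positions.

```bash
cat > h.py <<'E'
import numpy as np, cv2
from scipy.spatial.transform import Rotation as R
def ray(d,u,v):
    T=d["cam_to_world"]; r=T[:3,:3]@np.array([(u-d["cx"])/d["fx"],(v-d["cy"])/d["fy"],1.]); return T[:3,3],r
def onz(d,u,v,z):
    o,r=ray(d,u,v); return o+r*(z-o[2])/r[2]
def cloud(d):
    v,u=np.mgrid[:480,:640]; z=d["depth"]; T=d["cam_to_world"]
    P=np.stack([(u-d["cx"])/d["fx"]*z,(v-d["cy"])/d["fy"]*z,z],-1); return P@T[:3,:3].T+T[:3,3]
E
python3 - <<'E'
import pickle; from h import *
D=pickle.load(open("im0.pkl","rb")); d=D["top"]
for n,(u,v,z) in dict(platec=(378,243,.05),A=(378,276,.086),B=(414,243,.086),hold=(212,244,.07),white=(200,207,.07)).items(): print(n,onz(d,u,v,z))
P=cloud(d)
print("holder heights mm"); print((P[200:262:3,180:240:3,2]*1000).astype(int))
c=d["image"][190:270:,170:245]; c=cv2.resize(c,None,fx=5,fy=5,interpolation=cv2.INTER_CUBIC)
s=D["scene"]["image"][195:265,190:270]; s=cv2.resize(s,None,fx=5,fy=5,interpolation=cv2.INTER_CUBIC)
o=np.zeros((400,790,3),np.uint8); o[:400,:375]=c; o[:350,380:780]=s
cv2.imwrite("pics/z1.png",cv2.convertScaleAbs(o,alpha=1.5)[...,::-1])
E
```

```text
platec [ 0.5527413  -0.15988118  0.05      ]
A [ 0.4656404  -0.15420089  0.086     ]
B [ 0.5483241  -0.24720314  0.086     ]
hold [0.55219279 0.26743148 0.07      ]
white [0.64826791 0.29922119 0.07      ]
holder heights mm
[[   2   -1   32   37   25   30   34   29   30   26    0    4    4    4
     0    2    1  198  194    0]
 [   5   -1   30   34   34   32   40   31   30   33    6    0    0    0
     0   -4   -3    0   -3    1]
 [   2   -5   31   37   28   37   34   30   32   34    8   -1    0   -3
     1    0    4    2   -2   -3]
 [   0    1    5   31   31   41   38   35   32   34   20    7   -8    1
     4   -2   -1    0    0   -3]
 [  -6   -2   -1   32   34   34   34   37   35   31   20   11    1    0
     0    2   -2    2    0    1]
 [   0   -4   -1   31   28   33   39   35   32   31   30   18    0    0
     1    0    6    0   -2   -8]
 [  -3   -1   -3   33   36   31   35   27   30   33 1475   25   -1    5
    -6    1    1    0   -2    2]
 [   0    1   -6   33   36   32   27   26   14   10    0   -3   -3    1
    -1   -2   -3   -6    3    0]
 [   0   -1    0    0    1   26   19
[... 629 characters left out ...]
1   75   77   74   73   72   73   68
    33    6    0   -2   -1   -4]
 [  -3    0    3    2    2    0    8   74   74   74   72   73   73   66
    20    6    3    0    1   -1]
 [   2   -2    0    5    0   16   14    7    9   22   61   78   71   48
    10    8    2   -1   -1    2]
 [   2    0   -3   -2   -1   -1    4    1    9   15   18   12    5   10
     4    4    0   -9    6   -2]
 [  -3    3   -6    0   -2    0   -7    3    0    1    9    5    8    9
    21   15   -7    6    5    2]
 [   1    2   -2    1    2   -3    0    0    1    2    0   -4    1    2
     6    5    0   -8    0   -2]
 [  -1    1   -7    0   -2    2    0    0    0   -1    2   -2   -4    1
     4   -1    5    0    1    0]]
```

View pics/z1.png

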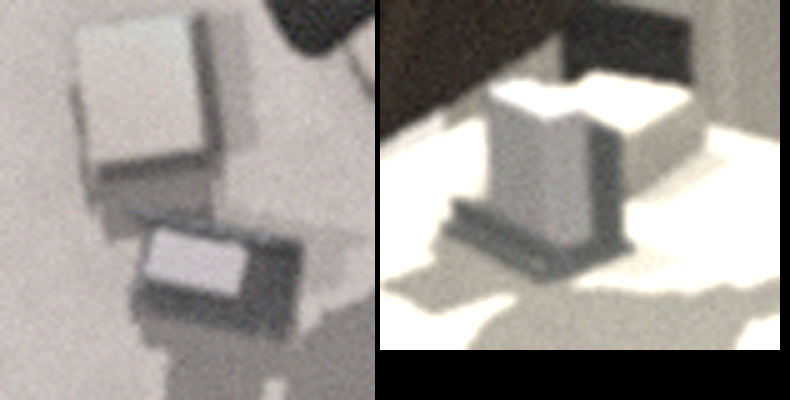

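The crop shows the level's light top end at crop (197,261), which is full-image (209.4,242.2). The holder wall is on the far (+x) side and the lip on the robot side. A 35 mm box stands nearby. Now I'll measure precisely.

```bash
python3 - <<'E'
import pickle; from h import *
D=pickle.load(open("im0.pkl","rb")); d=D["top"]; P=cloud(d); g=cv2.cvtColor(d["image"],cv2.COLOR_RGB2GRAY)
# level top
m=np.zeros_like(g); s=(slice(232,254),slice(194,226)); m[s]=(g[s]>125)*255
print(g[232:254:3,194:226:3])
n,l,st,c=cv2.connectedComponentsWithStats(m); k=1+np.argmax(st[1:,4]); print(st[k],c[k])
def rect(mask,z):
    pts=np.array([onz(d,u,v,z)[:2] for v,u in np.argwhere(mask)],np.float32); r=cv2.minAreaRect(pts); return pts.mean(0),r
print("level",rect(l==k,.076))
# plate
sub=np.zeros(g.shape,bool); sub[190:300,325:430]=True
m=sub&(P[...,2]>.03)&(P[...,2]<.068); m=cv2.morphologyEx(m.astype(np.uint8),cv2.MORPH_OPEN,np.ones((5,5)))
m=cv2.morphologyEx(m,cv2.MORPH_CLOSE,np.ones((9,9)))
print("plate",rect(m>0,.05))
def plane(m):
    Q=P[m]
    for _ in range(4):
        co,*_=np.linalg.lstsq(np.c_[Q[:,:2],np.ones(len(Q))],Q[:,2],rcond=None); e=Q@np.array([-co[0],-co[1],1])-co[2]; Q=Q[abs(e)<2.5*e.std()]
    return co,e.std(),len(Q)
me=cv2.erode(m,np.ones((7,7)))>0
print(plane(me)); b=np.zeros(g.shape,bool); b[190:400,260:450]=True; b&=abs(P[...,2])<.015; print(plane(b))
for n,(u,v) in dict(A=(378,276),B=(414,243)).items():
    q=P[v-9:v+10,u-9:u+10].reshape(-1,3); q=q[(q[:,2]>.075)&(q[:,2]<.1)]; print(n,np.median(q,0),len(q))
d3=cv2.resize(d["image"][190:300,320:440],None,fx=5,fy=5,interpolation=cv2.INTER_CUBIC); cv2.imwrite("pics/z2.png",d3[...,::-1])
E
```

```text
[[ 80  77  83  74  71  71  87 112 116 125 122]
 [ 84  79  69  82  68  76  74  85  97 100 111]
 [118 116 106 132 128 121 105  94  75  68  65]
 [123 114 125 129 129 134 131 128 119  55  49]
 [123 102 118 130 128 128 132 130  97  62  53]
 [121  87  57  61  78  99 115 127  72  56  52]
 [126  72  64  65  52  59  54  55  59  60  55]
 [126  82  80  72  71  59  63  56  61  56  58]]
[200 237  18  11 120] [208.68333333 241.83333333]
level (array([0.5572262 , 0.27478224], dtype=float32), ((0.5572753548622131, 0.2751474380493164), (0.043476566672325134, 0.01873677223920822), 76.43933868408203))
plate (array([ 0.5555525 , -0.15709814], dtype=float32), ((0.5540983080863953, -0.15924805402755737), (0.2102031260728836, 0.21020647883415222), 87.0088119506836))
(array([ 0.01138812, -0.00999144,  0.04218013]), np.float64(0.0028722444677336126), 4964)
(array([ 0.00126442, -0.00012082, -0.00052889]), np.float64(0.003095428407409092), 28108)
A [ 0.46572454 -0.15397852  0.08535926] 150
B [ 0.54847412 -0.24713566  0.08553524] 152
```

View pics/z2.png

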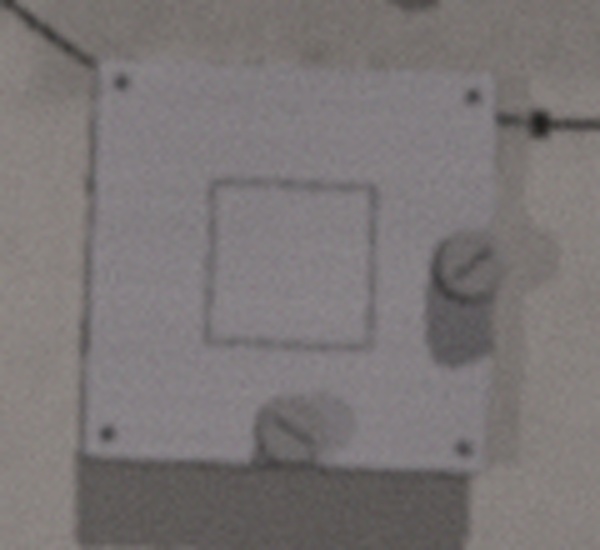

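The crop shows the engraved square's corners at (212,181), (376,186), (372,348) and (208,342), with knob A at (288,428) and knob B at (468,267). Plate yaw is about -3°, the centre is about (0.5537,-0.160), and the slopes are about +0.010 and -0.010. Next: check IK and take a wrist look above the holder.

```bash
cat >> h.py <<'E'
def quat(yaw,tilt=0,tx=0,ty=0):
    """tool down with tool x at yaw (deg); tilt: tool z swung towards tool-x heading; tx,ty world surface slopes dz/dx,dz/dy (rad)"""
    return (R.from_rotvec([ty,-tx,0])*R.from_euler('z',yaw,degrees=True)*R.from_euler('y',-tilt,degrees=True)*R.from_euler('x',180,degrees=True)).as_quat()
def wr(d,st,u,v,z):
    """wrist pixel -> world point at height z"""
    x,y=u-d["cx"],v-d["cy"]; r=np.hypot(x,y)/d["fx"]; k=np.sin(r)/max(np.hypot(x,y),1e-9)
    T=d["hand_eye"]; Rt=R.from_quat(st["ee_rot"]).as_matrix()
    o=Rt@T[:3,3]+st["ee_pos"]; w=Rt@T[:3,:3]@np.array([x*k,y*k,np.cos(r)]); return o+w*(z-o[2])/w[2]
C=np.array([.5537,-.1600]); YP=-3.0
E
python3 - <<'E'
from plant import arm,viewer; from h import *
for yaw in(-10,0,10):
  for x in(.46,.5,.54,.58):
    for t in (30,45,55,60):
        print(yaw,x,t, [arm.ik([x,.09,z],quat(yaw,t)) is not None for z in(.03,.1)],end=' | ')
    print()
for y in (-93,-48,-3,42,87,132): print(y,[None if (q:=arm.ik([*p,.06],quat(y))) is None else round(q[5],2) for p in((.466,-.154),(.5485,-.247))])
arm.move_to([.557,.275,.22],quat(-9.5))
st=arm.state(); d=viewer.get_image("wrist"); print(st["time"],st["ee_pos"])
import pickle; pickle.dump((st,d),open("w1.pkl","wb")); cv2.imwrite("pics/w1.png",d["image"][...,::-1])
E
```

```text
-10 0.46 30 [True, True] | -10 0.46 45 [False, False] | -10 0.46 55 [False, False] | -10 0.46 60 [False, False] | 
-10 0.5 30 [True, True] | -10 0.5 45 [True, True] | -10 0.5 55 [True, False] | -10 0.5 60 [True, False] | 
-10 0.54 30 [True, True] | -10 0.54 45 [True, True] | -10 0.54 55 [True, True] | -10 0.54 60 [True, True] | 
-10 0.58 30 [True, True] | -10 0.58 45 [True, True] | -10 0.58 55 [True, True] | -10 0.58 60 [True, True] | 
0 0.46 30 [True, True] | 0 0.46 45 [False, False] | 0 0.46 55 [False, False] | 0 0.46 60 [False, False] | 
0 0.5 30 [True, True] | 0 0.5 45 [True, True] | 0 0.5 55 [False, False] | 0 0.5 60 [False, False] | 
0 0.54 30 [True, True] | 0 0.54 45 [True, True] | 0 0.54 55 [True, False] | 0 0.54 60 [True, False] | 
0 0.58 30 [True, True] | 0 0.58 45 [True, True] | 0 0.58 55 [True, True] | 0 0.58 60 [True, True] | 
10 0.46 30 [True, True] | 10 0.46 45 [False, False] | 10 0.46 55 [False, False] | 10 0.46 60 [False, False] | 
10 0.5 30 [True, True] | 10 0.5 45 [False, False] | 10 0.5 55 [False, False] | 10 0.5 60 [False, False] | 
10 0.54 30 [True, True] | 10 0.54 45 [True, True] | 10 0.54 55 [False, False] | 10 0.54 60 [False, False] | 
10 0.58 30 [True, True] | 10 0.58 45 [True, True] | 10 0.58 55 [True, True] | 10 0.58 60 [True, True] | 
-93 [np.float64(2.81), np.float64(2.72)]
-48 [np.float64(2.03), np.float64(1.94)]
-3 [np.float64(1.24), np.float64(1.15)]
42 [np.float64(0.46), np.float64(0.36)]
87 [np.float64(-0.33), np.float64(-0.42)]
132 [np.float64(-1.11), np.float64(-1.21)]
3.625 [0.55731409 0.27444745 0.22000083]
```

View pics/w1.png

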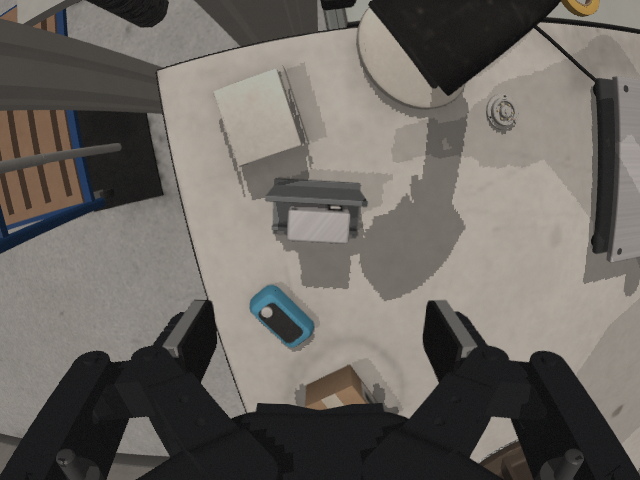

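The wrist view shows the level's top end with corners at (289,206), (350,210), (347,242) and (288,241). It stands against the wall to the far side, the holder spans u 270–365, and the cable lies clear.

```bash
python3 - <<'E'
import pickle; from h import *
st,d=pickle.load(open("w1.pkl","rb")); g=cv2.cvtColor(d["image"],cv2.COLOR_RGB2GRAY)
m=np.zeros_like(g); s=(slice(203,250),slice(278,360)); m[s]=(g[s]>135)*255
n,l,stt,c=cv2.connectedComponentsWithStats(m); k=1+np.argmax(stt[1:,4]); print(stt[k],c[k])
pts=np.array([wr(d,st,u,v,.076)[:2] for v,u in np.argwhere(l==k)],np.float32); print(pts.mean(0),cv2.minAreaRect(pts))
for u,v in((289,206),(350,210),(347,242),(288,241)): print(wr(d,st,u,v,.076))
for u,v in((275,180),(365,184)): print("wall top back",wr(d,st,u,v,.066))
E
```

```text
[ 288  210   62   33 1753] [317.81403309 225.79406731]
[0.5563255 0.2770711] ((0.5562171936035156, 0.2768963575363159), (0.04797375947237015, 0.024279780685901642), 77.16077423095703)
[0.57600938 0.29673486 0.076     ]
[0.56488321 0.24989275 0.076     ]
[0.53916141 0.2560908  0.076     ]
[0.54786998 0.30289966 0.076     ]
wall top back [0.5971306  0.30514741 0.066     ]
wall top back [0.58193612 0.23423475 0.066     ]
```

```bash
python3 - <<'E'
from plant import arm,viewer; from h import *
yaw=-12.5; a=np.radians(yaw); L=np.array([.5562,.2765])-.003*np.array([np.cos(a),np.sin(a)])
arm.move_to([*L,.12],quat(yaw))
print("hit",arm.line_to([*L,.039],vel=.08,force_limit=10)); s=arm.state(); print(s["ee_pos"],s["ft_force"])
arm.gripper_close(40); s=arm.state(); print(s["time"],s["ee_pos"],s["gripper_width"],s["grip_force"],s["ft_force"])
arm.line_to([*L,.15],vel=.12)
s=arm.state(); print(s["time"],s["gripper_width"],s["ft_force"])
d=viewer.get_image("wrist"); cv2.imwrite("pics/w2.png",d["image"][...,::-1])
E
```

```text
hit False
[0.5536349  0.2773284  0.03949259] [0.63908397 0.36886994 0.3525491 ]
5.75 [0.55348788 0.27723923 0.0394965 ] 0.5818662310342414 41.75678193569183 [-1.78409231 -0.90095334  5.47043002]
6.825 0.5770908205292867 [-0.16560728  0.47582001 -3.15070261]
```

```bash
python3 - <<'E'
from plant import arm,viewer; from h import *
yaw=-10; q=quat(yaw,55)
arm.move_to([.54,.09,.10],q)
s=arm.state(); print(s["time"],s["ft_force"])
arm.line_to([.54,.09,.040],vel=.08)
print("hit",arm.line_to([.54,.09,.020],vel=.02,force_limit=2.5)); s=arm.state(); print(s["time"],s["ee_pos"],s["ft_force"],s["gripper_width"])
d=viewer.get_image("scene"); cv2.imwrite("pics/s2.png",cv2.resize(d["image"][150:350,180:440],None,fx=3,fy=3)[...,::-1])
E
```

```text
10.0667 [-0.18353651  0.15286385 -2.15441023]
hit True
11.6083 [0.54003125 0.09000771 0.02813959] [-2.49357674  0.5700725   4.96327677] 0.583141701060932
```

View pics/s2.png

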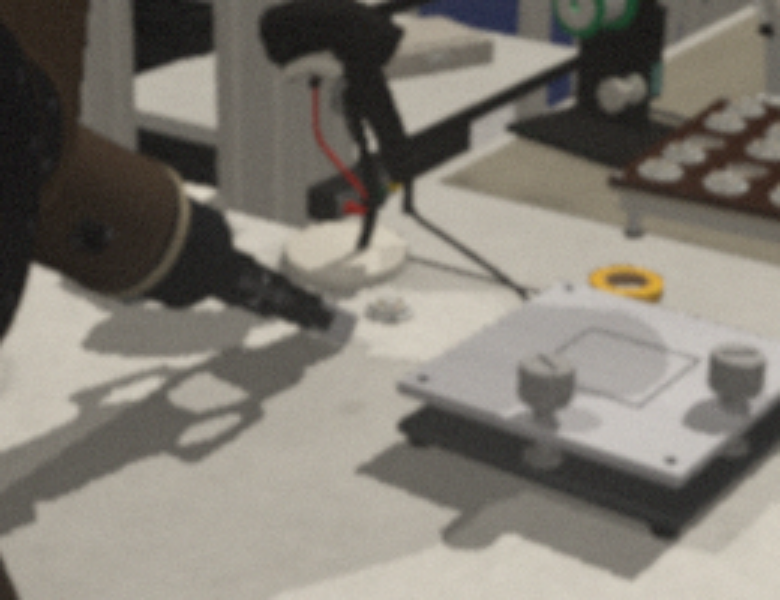

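The view shows the level held tilted, with its edge touching the bench at about (335,320), clear of the sensor at (390,310). Contact came at the predicted height, so I'll release and look again.

```bash
python3 - <<'E'
from plant import arm,viewer; from h import *
import pickle
arm.gripper_open(); arm.dwell(.3)
p=arm.state()["ee_pos"]; arm.line_to([p[0]-.05,p[1]+.009,p[2]+.07],vel=.15)
arm.move_to([.52,.093,.20],quat(-10))
st=arm.state(); d=viewer.get_image("wrist"); print(st["time"],st["ee_pos"])
pickle.dump((st,d),open("w3.pkl","wb")); cv2.imwrite("pics/w3.png",d["image"][...,::-1])
g=cv2.cvtColor(d["image"],cv2.COLOR_RGB2GRAY); print(g[150:300:15,240:400:12])
E
```

```text
Traceback (most recent call last):
plant.MotionError: the arm cannot follow that straight line within its joint ranges
```

```bash
python3 - <<'E'
from plant import arm,viewer; from h import *
import pickle
p=arm.state()["ee_pos"]; arm.line_to([p[0],p[1],.10],vel=.15)
arm.move_to([.52,.093,.20],quat(-10))
st=arm.state(); d=viewer.get_image("wrist"); print(st["time"],st["ee_pos"])
pickle.dump((st,d),open("w3.pkl","wb")); cv2.imwrite("pics/w3.png",d["image"][...,::-1])
g=cv2.cvtColor(d["image"],cv2.COLOR_RGB2GRAY); print(g[150:300:15,240:400:12])
E
```

```text
16.2333 [0.51957628 0.0931919  0.19966601]
[[106 105 104 155 157 157 157 158 158 158 153 160 160 138]
 [106 104 104 156 156 140 140 139 134 140 149 155 156 141]
 [104 104 105 154 152  25  29 144  27 102 145 158 156 159]
 [106 105 104 156 156 156 148 153  26  85 143 158 159 160]
 [105 106 104 103 158 156 148 153  24  87 154 155 157 154]
 [105 106 105 105 128 156 150 141  23  82 152 155 154 154]
 [104 105 105 106 157 150 149 148  42 151 153 157 154 156]
 [106 105 104 153 156 105 104 105 106 155 155 154 154 153]
 [103 105 145 154 156 157 155 151 154 155 155 152 153 152]
 [105 154 151 154 155 154 154 154 154 153 152 153 154 153]]
```

View pics/w3.png

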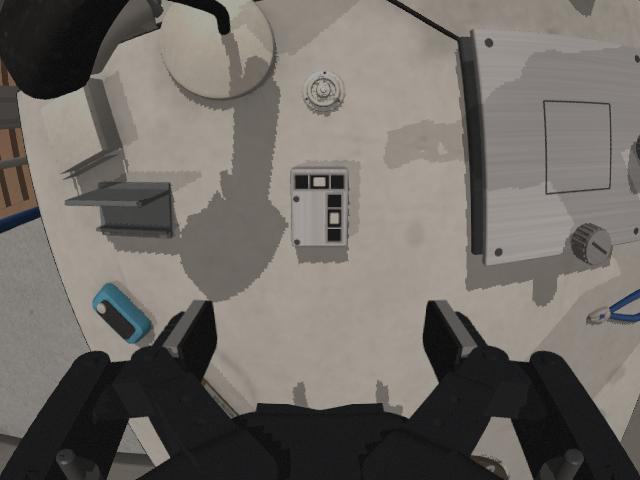

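The view shows the level lying on its base, vials up, with corners at (291,169), (347,168), (349,246) and (292,247). The engraved square's corners are at (544,101), (610,103), (611,188) and (546,195).

```bash
python3 - <<'E'
import pickle; from h import *
from plant import arm,viewer
st,d=pickle.load(open("w3.pkl","rb"))
def poly(c,z):
    p=np.array([wr(d,st,u,v,z)[:2] for u,v in c]); x=p[0]+p[1]-p[2]-p[3]
    print(p.mean(0),np.linalg.norm(p-np.roll(p,-1,0),axis=1),np.degrees(np.arctan2(x[1],x[0]))); return p.mean(0),np.degrees(np.arctan2(x[1],x[0]))
c,y=poly([(291,169),(347,168),(349,246),(292,247)],.026)
poly([(544,101),(610,103),(611,188),(546,195)],.05)
arm.move_to([*c,.07],quat(y)); print("hit",arm.line_to([*c,.003],vel=.06,force_limit=6))
arm.gripper_close(40); s=arm.state(); print(s["time"],s["ee_pos"],s["gripper_width"],s["grip_force"])
arm.line_to([*c,.14],vel=.12); s=arm.state(); print(s["time"],s["ft_force"],s["gripper_width"])
E
```

```text
[0.52601683 0.09295409] [0.04762598 0.06961223 0.05097717 0.06963464] -8.88480251162223
[ 0.55179804 -0.1584287 ] [0.08525688 0.08464446 0.08656218 0.08473008] -3.252154274162535
hit False
18.5583 [0.52619663 0.09301057 0.00341815] 0.5773136804717922 40.97509145736694
19.85 [ 0.05327577  0.10397952 -2.88517916] 0.5756504361655066
```

```bash
python3 - <<'E'
import pickle; from h import *
from plant import arm,viewer
a=np.radians(-3.1); X=np.array([np.cos(a),np.sin(a)]); Y=np.array([-X[1],X[0]])
T=np.array([.553,-.159])+.003*X+.004*Y; q=quat(-3.1,0,.0101,-.0099)
arm.move_to([*T,.11],q); arm.line_to([*T,.062],vel=.08); arm.dwell(.3)
print("hit",arm.line_to([*T,.047],vel=.01,force_limit=1.5)); s=arm.state(); print(s["time"],s["ee_pos"],s["ft_force"],s["moment"])
E
```

```text
hit True
22.7917 [ 0.55618408 -0.15516737  0.05341939] [-1.01076861  0.91524725  8.20842796] [-0.08044549  0.08849637 -0.09217698]
```

```bash
cat >> h.py <<'E'
A0=np.radians(-3.1); XP=np.array([np.cos(A0),np.sin(A0)]); YPv=np.array([-XP[1],XP[0]])
LC=np.array([.556,-.1551]); KA=np.array([.4656,-.1542]); KB=np.array([.5485,-.2470])
def bubbles(arm,viewer,save=None):
    """offset of bubbles along level x,y in mm, (off, window centre err, window length, bubble length)"""
    st=arm.state(); d=viewer.get_image("wrist"); g=cv2.cvtColor(d["image"],cv2.COLOR_RGB2GRAY)
    if save: cv2.imwrite(save,d["image"][...,::-1])
    v,u=np.mgrid[:480,:640]; x,y=u-d["cx"],v-d["cy"]; rr=np.hypot(x,y)+1e-9; th=rr/d["fx"]; k=np.sin(th)/rr
    Rt=R.from_quat(st["ee_rot"]).as_matrix(); T=d["hand_eye"]; o=Rt@T[:3,3]+st["ee_pos"]
    w=np.stack([x*k,y*k,np.cos(th)],-1)@(Rt@T[:3,:3]).T; P=o[:2]+w[...,:2]*((.0775-o[2])/w[...,2:])
    a=(P-LC)@XP*1e3; b=(P-LC)@YPv*1e3; ok=w[...,2]<-.3; out=[]
    for s,t,s0,t0 in((a,b,-8,-13),(b,a,0,24)):
        roi=ok&(abs(s-s0)<26)&(abs(t-t0)<9); dark=roi&(g<70)
        ts,ss=t[dark],s[dark]; tc=(np.percentile(ts,2)+np.percentile(ts,98))/2
        n,l,stt,_=cv2.connectedComponentsWithStats(cv2.morphologyEx(dark.astype(np.uint8),cv2.MORPH_CLOSE,np.ones((3,3))))
        lo,hi=np.percentile(ss,.5),np.percentile(ss,99.5)
        br=roi&(g>110)&(abs(t-tc)<3)&(s>lo+2)&(s<hi-2)
        e=cv2.morphologyEx(br.astype(np.uint8),cv2.MORPH_OPEN,np.ones((5,3) if 1 else 0)) if br.sum()>60 else br.astype(np.uint8)
        n,l,stt,_=cv2.connectedComponentsWithStats(e); kk=1+np.argmax(stt[1:,4]) if n>1 else 0
        sb=s[l==kk]; out.append([round(float(z),2) for z in((sb.min()+sb.max())/2-(lo+hi)/2,(lo+hi)/2-s0,tc-t0,hi-lo,np.ptp(sb))])
    return out
E
python3 - <<'E'
from h import *
from plant import arm,viewer
arm.gripper_open(); p=arm.state()["ee_pos"]
arm.line_to([p[0],p[1],.13],vel=.15)
arm.move_to([*KA,.12],quat(27)); arm.dwell(.2)
print(arm.state()["time"],bubbles(arm,viewer,"pics/w4.png"))
E
```

```text
24.75 [[8.14, 2.12, 1.85, 47.51, 9.28], [-8.01, -1.04, -1.14, 45.84, 9.68]]
```

View pics/w4.png

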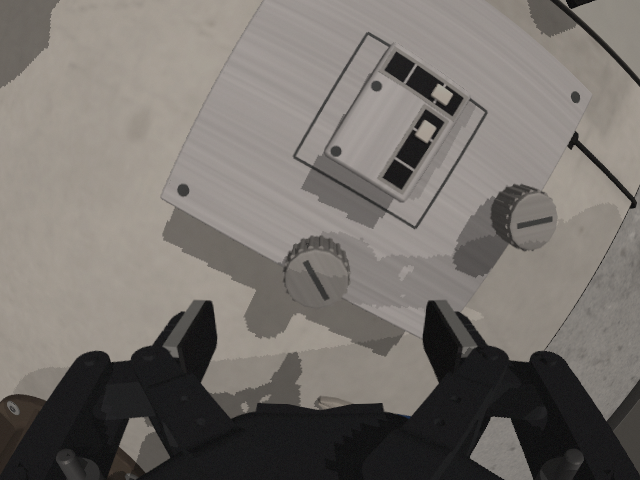

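The view shows the level lying flat inside the square, with both bubbles near their stops: x toward vial_y, and y toward knob B. The knob tops are at A (316,277) and B (530,222). I'll tighten the region of interest, refine the knob centres and turn A clockwise.

```bash
sed -i 's/abs(s-s0)<26)&(abs(t-t0)<9)/abs(s-s0)<23.5)\&(abs(t-t0)<8)/; s/^LC=.*KA=/LC=np.array([.5575,-.1544]); KA=/' h.py; grep -n "^LC" h.py
python3 - <<'E'
from h import *
from plant import arm,viewer
st=arm.state(); d=viewer.get_image("wrist")
a,b=wr(d,st,316,277,.086)[:2],wr(d,st,530,222,.086)[:2]; print(a,b,bubbles(arm,viewer))
K=(KA+a)/2 if np.linalg.norm(a-KA)<.006 else KA; print(K)
arm.move_to([*K,.12],quat(27))
print("hit",arm.line_to([*K,.055],vel=.08,force_limit=8))
arm.gripper_close(25); s=arm.state(); print(s["time"],s["gripper_width"],s["ft_force"])
arm.move_to([*K,.055],quat(27-40)); s=arm.state(); print(s["time"],s["ft_force"],s["moment"])
arm.dwell(1.8); print(arm.state()["time"],bubbles(arm,viewer,"pics/w5.png"))
E
```

```text
20:LC=np.array([.5575,-.1544]); KA=np.array([.4656,-.1542]); KB=np.array([.5485,-.2470])
[ 0.46595337 -0.15144927] [ 0.54577469 -0.24213756] [[9.16, -0.34, 1.1, 45.54, 9.42], [-10.29, 0.45, -2.32, 41.23, 9.59]]
[ 0.46577668 -0.15282463]
hit False
26.6417 0.3911045990186585 [-1.34699362  2.19569348  7.36343685]
27.375 [ -4.7798661  -13.6054632    4.45166755] [-2.3893196   0.72256821 -0.13122423]
29.175 [[4.35, -2.25, 0.66, 41.02, 10.28], [-10.08, 0.09, -2.35, 40.84, 9.74]]
```

View pics/w5.png

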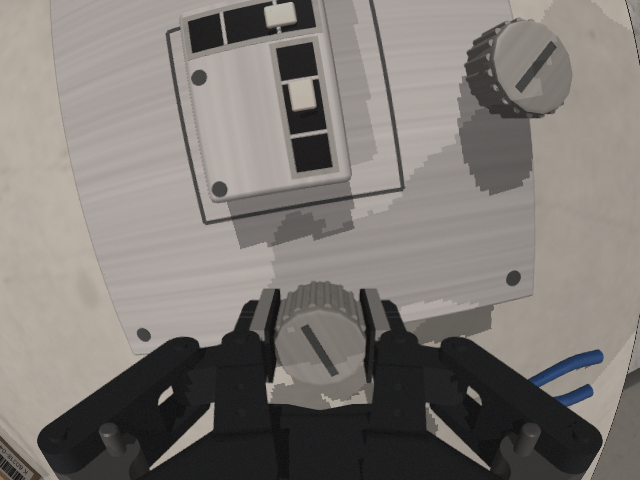

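The view shows the bubble in vial_x at (302,95) against a window middle of (304,108), about 4 mm high toward +x. Roughly 18° more on A is needed.

```bash
sed -i 's/^LC=.*KA=/LC=np.array([.5552,-.1541]); KA=/' h.py
python3 - <<'E'
from h import *
from plant import arm,viewer
K=arm.state()["ee_pos"][:2]
arm.move_to([*K,.055],quat(-13-18)); s=arm.state(); print(s["time"],s["ft_force"])
arm.gripper_open(); arm.line_to([*K,.11],vel=.12)
Kb=(KB+np.array([.5458,-.2421]))/2; Kb=.5*(Kb+KB)
arm.move_to([*Kb,.11],quat(65)); arm.dwell(.5)
print(arm.state()["time"],Kb,bubbles(arm,viewer,"pics/w6.png"))
E
```

```text
29.6333 [ -6.22226512 -10.39372501   6.98893405]
32.9167 [ 0.547825 -0.245775] [[0.07, 0.55, 0.43, 41.07, 9.72], [-10.03, -0.15, 0.48, 40.95, 9.55]]
```

View pics/w6.png

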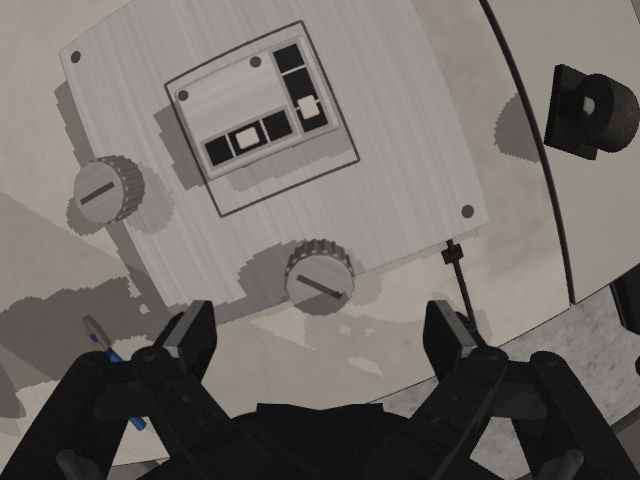

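The view shows the vial_x bubble centred at (247,138) between its lines. The vial_y bubble is at (308,107), shifted about 10 mm toward knob B, and knob B (320,283) is directly under the tool. Now I'll turn B counterclockwise.

```bash
python3 - <<'E'
from h import *
from plant import arm,viewer
K=np.array([.5478,-.2455])
print("hit",arm.line_to([*K,.055],vel=.08,force_limit=8))
arm.gripper_close(25); s=arm.state(); print(s["time"],s["gripper_width"],s["ft_force"])
arm.move_to([*K,.055],quat(65+47)); s=arm.state(); print(s["time"],s["ft_force"],s["moment"])
arm.dwell(1.8); print(arm.state()["time"],bubbles(arm,viewer))
E
```

```text
hit False
34.3333 0.3911425517139314 [-1.08079748  1.27258848  5.58341156]
35.1667 [-7.54041931  0.26657571  9.19487632] [-0.10562626  1.13675612  0.06538099]
36.9667 [[0.36, -0.13, 0.05, 40.9, 9.7], [-0.07, -0.56, -0.32, 40.87, 9.81]]
```

```bash
python3 - <<'E'
from h import *
from plant import arm,viewer
K=arm.state()["ee_pos"][:2]
arm.gripper_open(); arm.line_to([*K,.12],vel=.12); arm.dwell(2.2)
print(arm.state()["time"],bubbles(arm,viewer,"pics/w7.png"))
E
```

```text
40.4667 [[0.24, 0.05, 0.08, 40.95, 9.39], [-0.31, -0.41, -0.02, 41.08, 9.61]]
```

View pics/w7.png

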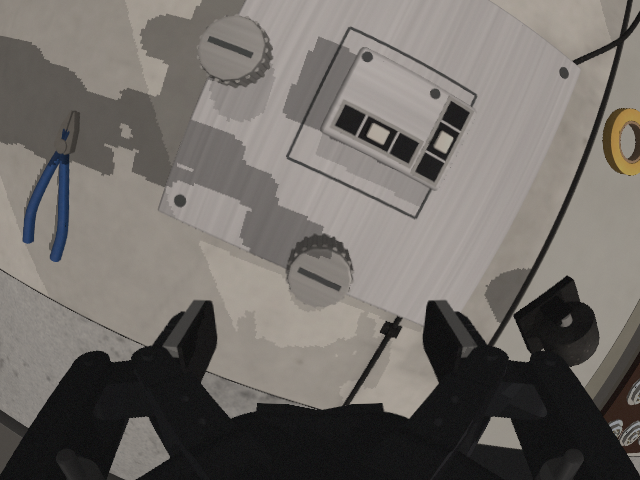

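The view shows both bubbles, at (378,134) and (441,142), midway between their lines and within 0.3 mm. The level lies inside the square and nothing is touched, so I'll hand in.

```bash
python3 -c "
from plant import arm
print(arm.sign_off())"
```

```text
the job is handed in; nothing more can be done
None
```

I set the level flat inside the engraved square, vials up, with both bubbles within about 0.3 mm of centre, then let go of everything and handed the job in at about 40.5 s.

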